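Issue one instrument foot from the feeder and slide it into the empty holder

ROBOT

A 7-joint arm with a two-finger parallel gripper is mounted at the origin on the work surface. World frame = base frame: x ahead of the robot, y to its left, z up, the work surface at z = 0. Lengths are in m, angles in rad, forces in N, time in s.
With the tool pointing down it reaches from about 0.4 to 0.85 m from the base axis. Payload 10.4 kg.
Tool frame: the origin (TCP) lies midway between the tips of the shut fingers; the grasp point (between the pads) lies 19 mm behind it; z points along the fingers, y is the line along which they close (so a half turn about z gives the same grasp; the last joint's range is limited). The gripper opens to 85 mm and grips with 20 to 120 N. Pads are 22 mm wide; open, the fingers measure 114 mm over their backs; the gripper's body (76 mm by 85 mm) begins 54 mm behind the grasp point. The pads swing forward as they close: fully open they stand 13 mm farther back than shut.
Start: joints at [-1.308, 0.332, -0.065, 1.46, 0.022, 1.35, -0.088], TCP at [0.176, 0.6, 0.231] pointing down, gripper open.
Joint ranges: [-2.6, 2.6], [-0.5, 2.12], [-1.47, 1.34], [0.16, 2.42], [-1.27, 4.41], [0.06, 2.06], [-2.6, 2.6]. Speed limits (rad/s): [2.22, 2.22, 2.79, 2.79, 3.14, 3.14, 3.14].

INTERFACE

Orientations are given as a unit quaternion [x, y, z, w].
In Python, from workcell import monitor, eyes, manip gives the robot as it stands.
- The arm moves only by the tool send_rows, never from a script. Its arguments are lists of equal length, an entry for each row: "offset": the shift along the tool's x, y, z in mm, a list of three; "roll": the turn about the tool's z in rad. In form: {"offset": [[tx, ty, tz], ...], "roll": [roll, ...]}. A call has exactly 5 rows; each row is the pose to reach, as a shift and turn from the pose commanded when the call began, along the tool's axes at that moment; what a row does not reach only later rows make up. A row lasts 1/12 s, in which the tool goes at most 41.7 mm and 7.16 degrees, less where a joint would pass 70% of its speed; a pose out of reach is approached as far as the arm can. A call with a gripper value outside its range is refused whole. "jaw" is the opening, from 0 (shut) to 1 (fully open), set as the call begins (left out, the last holds). The fingers move at their own pace and stop on an object; "newtons" is the grip in N (left out, the last holds). Time passes only in rows, so rows that repeat a pose let the fingers close, or fill a call up. It gives the time, the measured TCP pose, the force and the opening at its end, in the units of the state.
- monitor.get_obs(): the state, without advancing time (a new reading comes with each control period).
- eyes.camera(name): name is "scene" or "top" or "wrist"; returns (picture, depth): 420x560x3 uint8, blue, green, red; 420x560 float32, m along the optical axis (not along the pixel's ray), 0 where there is no reading.
- eyes.camera_params(name): a dict with "fovy" (degrees; the focal length in pixels is half the picture's height over the tangent of half this angle, whatever the lens; pixels are square), "cx", "cy" (the principal point, pixels), "R" (3x3) and "t" (3): a world point X has camera coordinates R X + t. Camera axes: x right, y down, z forward; pixel columns grow to the right and rows downward; lengths in m; the calibration is good to about 2 mm. A picture is of the moment at which its call begins: read the wrist's pose just before it. camera_params takes no time and is no camera call; for the wrist camera it gives the pose at the moment of the call.
- manip.hand_in(): hands the job in, once; it reports no verdict.
The state is a dict: "clock": time; "joint_pos": joint angles; "joint_velocities": joint speeds; "tau": joint torques, N m; "position": TCP position; "ee_rot": TCP orientation; "ft_force": force on the tool from outside, world axes, zero at the start; "torque": the same for the moment, N m; "grip_width": opening from 0.0 (shut) to 1.0 (fully open).
Only numpy, scipy, OpenCV 4.12 (cv2) and the standard library are available. Lean on these libraries where they do the work, as an engineer would, in place of code of your own. Each camera call takes 0.05 s, during which the arm holds its last target. There are 200 camera calls.

TASK

Press the feeder's plunger fully down once and let it come back up, so that a single black instrument foot comes out on the bench. Then, without picking it up, push that foot along the bench until the whole of it lies inside a bay of the empty kit holder. Leave the other feet in their places and do not disturb anything else on the bench.

Things in the scene. Friction and masses are not known exactly. Their poses are not given: they have to be found in the camera images.
- feeder: Fixed foot feeder: grey block 44 mm wide, 50 mm tall, with a clear open-topped square magazine 46 mm tall before it. Origin: on the bench under the magazine's centre; x points out of the mouth, z up. The block spans 17 to 95 mm behind the origin; the magazine's front face is 20 mm ahead. A pusher worked by the plunger slides the lowest foot out of the mouth onto the bench.
- plunger (a joint): Plunger travel in m: 0 up, 0.025 fully down. Moves straight down, spring-returned: about 4 N at the start, 8 N at the bottom, plus some drag. Pressing drives the flat pusher out; it withdraws as the plunger rises, and the stack then drops one foot. Another full press would issue another foot.
- plunger_top (a point): Centre of the top face of the plunger's round black knob (36 mm across), 62 mm behind the feeder's origin (-x), 100 mm above the bench when up, 75 mm when down. Moves with the plunger.
- foot1_center (a point): Centre of the instrument foot at the bottom of the magazine, the one that comes out: black plastic disc 30 mm across, 12 mm high, about 20 g, flat on the bench (centre 6 mm above it). A press leaves it centred about 50 to 53 mm ahead (+x) of the feeder's origin; a fast press throws it farther.
- foot2_center (a point): Centre of the second foot in the magazine, identical, resting on the first; it must stay in the magazine.
- foot3_center (a point): Centre of the third, top foot in the magazine, identical; it must stay in the magazine.
- holder_empty: The empty kit holder, left or right of the feeder: fixed grey plastic fence, H-shaped from above, 12 mm high, no floor. Origin on the bench at its centre. A 6 mm cross wall lies along its x axis through the origin; side walls along y have inner faces at x = +-30 mm, outer +-38 mm, ends at y = +-45 mm: two bays 60 mm wide, 42 mm deep, opening to +y and -y. Either bay will do.
- holder_full: The other kit holder, same shape, on the other side of the feeder, with a foot already in each of its bays.
- foot4_center (a point): Centre of a like foot lying in one bay of the full holder.
- foot5_center (a point): Centre of a like foot lying in the other bay of the full holder.
- capacitor: upright black electrolytic capacitor, 25 mm across, 40 mm tall; loose bystander, origin at its underside
- transformer: small transformer, dark iron core with copper winding, 50 x 40 x 36 mm high; loose bystander, origin at its underside
- circuit_board: green circuit board with components, 60 x 85 mm, 17 mm high; loose bystander, origin at its underside
- solder_reel: grey flanged reel standing on end, 56 mm across, 40 mm high; loose bystander, origin at its underside
- screwdriver: black-handled screwdriver lying flat, 170 mm long; loose bystander
- multimeter: grey hand multimeter lying flat, 140 x 72 x 34 mm high; loose bystander, origin at its underside

How it is judged:
By the outcome, as a careful person would: the job done as asked, in the order asked, and still so for the second after the job is handed in, with the robot touching nothing.
It also fails if it takes over 61 s, if anything falls off the work surface, if the arm or the gripper's body presses on something with over 40 N, if the wrist force passes 120 N, or if a joint passes its speed limit or range.

## Working session

There is one attempt and no reset: what is moved stays moved. The work goes in short steps, Python scripts to look and compute and a tool call to move; the robot and the scene stay as the last step left them, time stands still between calls to the robot, and variables do not carry over. Pictures are saved under pics/ and viewed, on a budget of 10 in all, crops included, one or two more only if the job needs it, and the job is handed in when it is done.

Besides the shell and the picture viewer there is one more tool, called after ">>>" as name([rows], argument=value, ...), one row to a line, values as JSON. send_rows: Moves the arm, as the interface text tells. Its arguments: {"type":"object","properties":{"offset":{"type":"array"},"roll":{"type":"array"},"jaw":{"type":"number"},"newtons":{"type":"number"}},"required":["offset","roll"]}

```bash
mkdir -p pics; ls
cat > h.py <<'E'
import numpy as np, cv2
from workcell import monitor, eyes, manip
def cam(n):
    p=eyes.camera_params(n); im,d=eyes.camera(n); return im,d,p
def back(p,u,v,z=None,d=None):
    f=210/np.tan(np.radians(p["fovy"])/2); R=np.array(p["R"]);t=np.array(p["t"])
    r=R.T@np.array([(u-p["cx"])/f,(v-p["cy"])/f,1.]); c=-R.T@t
    return c+r*(d if d is not None else (z-c[2])/r[2])
E
python3 - <<'E'
from h import *
for n in("top","scene"):
    im,d,p=cam(n); np.savez(f"pics/{n}0.npz",im=im,d=d,**p)
    cv2.imwrite(f"pics/{n}0.png",cv2.resize(im,(784,588),interpolation=cv2.INTER_CUBIC)); print(n,p)
print(monitor.get_obs())
E
```

```text
pics
top {'fovy': 49.21429726989004, 'cx': 279.01428796522504, 'cy': 206.40163873288395, 'R': array([[ 0.0106853 , -0.99963804,  0.02469016],
       [-0.9898432 , -0.01407466, -0.14146496],
       [ 0.14176126, -0.02292779, -0.98963532]]), 't': array([-0.06610249,  0.60724855,  1.05068994])}
scene {'fovy': 54.22562310206139, 'cx': 280.14589212966996, 'cy': 206.92871727784907, 'R': array([[-8.18405996e-01,  5.74640155e-01, -5.64386862e-04],
       [ 4.47979717e-01,  6.37399692e-01, -6.26925677e-01],
       [-3.59896928e-01, -5.13332567e-01, -7.79078864e-01]]), 't': array([ 0.50702919, -0.19363492,  1.15051493])}
{'clock': 0.1, 'joint_pos': array([-1.3076215 ,  0.33282039, -0.0646997 ,  1.46083659,  0.02157996,
        1.34988717, -0.08847322]), 'joint_velocities': array([ 0.00142316, -0.00029276,  0.00052752, -0.00173742, -0.0015352 ,
        0.00048819, -0.00123445]), 'tau': array([ 2.89356722e-03, -6.26754284e+01,  5.00311505e-02, -3.92416370e+01,
        1.63345429e-02,  7.24666039e-03, -4.24088080e-05]), 'position': array([0.1760927 , 0.59934294, 0.23059807]), 'ee_rot': array([ 1.42381434e-01,  9.89811665e-01, -6.24465054e-04, -7.17357683e-05]), 'ft_force': array([0.70501231, 0.04493196, 0.06842514]), 'torque': array([-0.00228486, -0.00078289,  0.02865543]), 'grip_width': 1.0020318485790418}
```

View pics/top0.png

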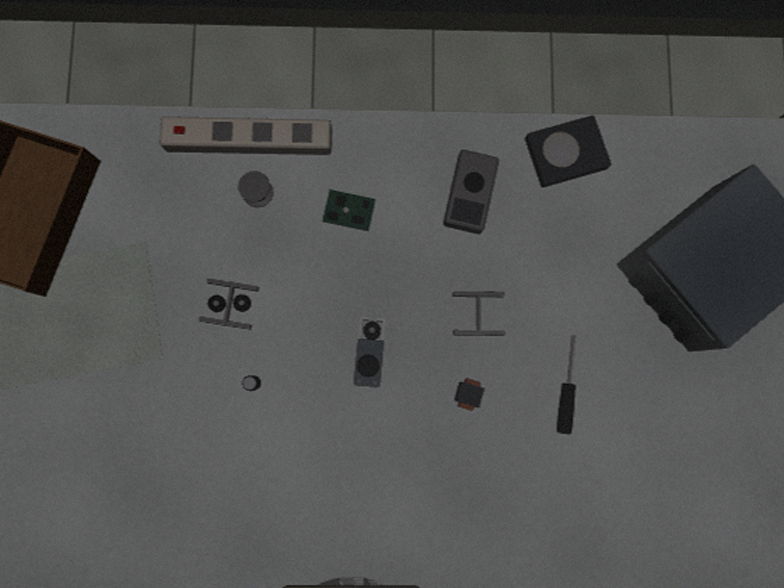

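View pics/scene0.png

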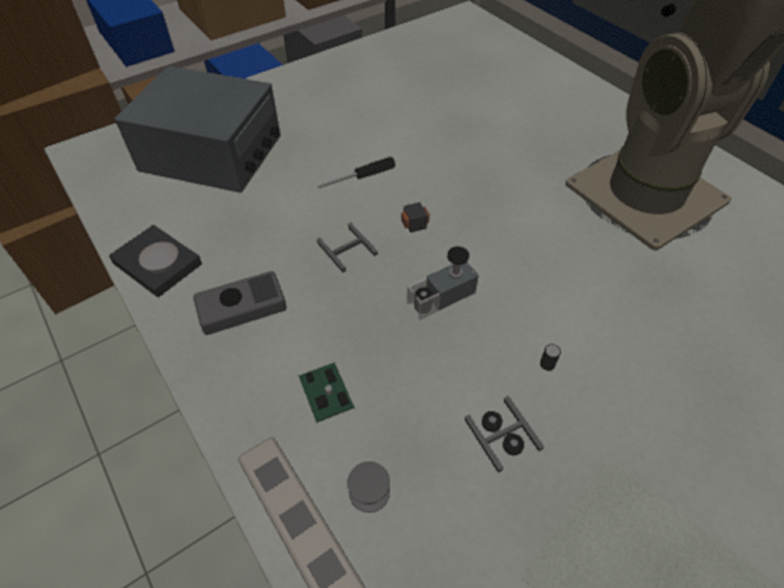

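The top view (784-px scale) shows the feeder near (369,350), with its mouth pointing up in the image (+x). The empty holder is near (479,313) on the right (-y), and the full holder is on the left. The plunger knob is near (368,366). Next I'll enlarge that area.

Run:
```python
from h import *
z=np.load("pics/top0.npz"); im=z["im"]; c=im[190:294,240:374]
c=cv2.convertScaleAbs(cv2.resize(c,(804//6*6,624),interpolation=cv2.INTER_CUBIC)[:,:],alpha=1.8)
c=cv2.resize(c,(134*5,104*5))
for k in range(0,134,10): cv2.putText(c,str(240+k),(k*5,8),0,.3,(0,255,255)); cv2.line(c,(k*5,10),(k*5,14),(0,255,255))
for k in range(0,104,10): cv2.putText(c,str(190+k),(0,k*5+4),0,.3,(0,255,255))
cv2.imwrite("pics/crop0.png",c)
```

```text
(no output)
```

View pics/crop0.png

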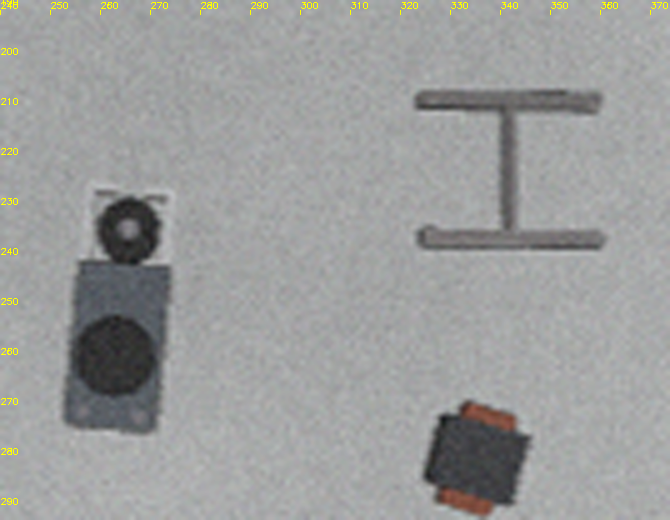

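The crop shows these features in full-image pixels:
- Knob at (263.0, 261.2).
- Top foot at (265.6, 235.8).
- Block front edge from (256, 242.2) to (274.2, 243.4).
- Holder walls from (323, 210) to (360.4, 210.4) and from (323.6, 237.8) to (361.2, 238).
- Holder cross wall at about (341.7, 224).

Run:
```python
from h import *
z=np.load("pics/top0.npz"); p={k:z[k] for k in("fovy","cx","cy","R","t")}
print("cam",-p["R"].T@p["t"])
P={}
for n,u,v,h in [("knob",263,261.2,.1),("foot3",265.6,235.8,.036),("bfl",256,242.2,.05),("bfr",274.2,243.4,.05),("bbl",253,274.8,.05),("bbr",271.4,276.4,.05),("uwL",323,210,.012),("uwR",360.4,210.4,.012),("lwL",323.6,237.8,.012),("lwR",361.2,238,.012),("xw",341.7,224,.012)]:
    P[n]=back(p,u,v,h)[:2]; print(n,P[n].round(4), "depthz",back(p,u,v,d=z["d"][int(v),int(u)])[2].round(3))
d=P["foot3"]-P["knob"]; print("feeder yaw",np.degrees(np.arctan2(d[1],d[0])),np.linalg.norm(d))
e=P["bfl"]-P["bfr"]; print("from front",np.degrees(np.arctan2(-e[0],e[1])),np.linalg.norm(e))
for a,b in(("bfl","bbl"),("bfr","bbr")):
    e=P[a]-P[b]; print("side",np.degrees(np.arctan2(e[1],e[0])),np.linalg.norm(e))
for a,b in(("uwL","uwR"),("lwL","lwR")):
    e=P[a]-P[b]; print("wall",np.degrees(np.arctan2(-e[0],e[1])),np.linalg.norm(e))
# scene knob
z=np.load("pics/scene0.npz"); p={k:z[k] for k in("fovy","cx","cy","R","t")}
print("scene knob",back(p,458*5/7,255*5/7,.1),"capacitor",back(p,552*5/7,350*5/7,.04))
```

```text
cam [ 0.45284004 -0.03344175  1.12733634]
knob [ 0.4764 -0.0229] depthz 0.1
foot3 [ 0.538  -0.0275] depthz 0.036
bfl [ 0.5216 -0.0053] depthz 0.049
bfr [ 0.5193 -0.048 ] depthz 0.004
bbl [4.459e-01 3.000e-04] depthz 0.048
bbr [ 0.4427 -0.0425] depthz 0.003
uwL [ 0.6052 -0.1677] depthz -0.003
uwR [ 0.6055 -0.2601] depthz 0.011
lwL [ 0.5368 -0.1689] depthz 0.001
lwR [ 0.5374 -0.2611] depthz 0.003
xw [ 0.5712 -0.2135] depthz 0.013
feeder yaw -4.265106530654365 0.06177835088317966
from front -3.0675313378310216 0.04277425382016153
side -4.241603612519864 0.0758846366909624
side -4.159052389817906 0.07681515347411376
wall 0.18658257376057522 0.09245706067319505
wall 0.41267370970024697 0.09216586294649208
scene knob [ 0.47784154 -0.02005715  0.1       ] capacitor [0.44542666 0.17341431 0.04      ]
```

The mouth faces +x with a yaw of about -4.2°, and the feeder origin is at about (0.538, -0.0275). The holder's near bay opens toward +y, centred at about (0.571, -0.191). I'll start moving with the jaw shut, rolling the tool x axis to world +y.

>>> send_rows([
  [-35,-20,0],
  [-70,-40,0],
  [-105,-60,0],
  [-140,-80,0],
  [-175,-100,0],
], roll=[0.12,0.24,0.36,0.48,0.6], jaw=0)

```text
clock: 0.52
position: [0.3168, 0.4526, 0.231]
ee_rot: [0.431, 0.902, -0.0, -0.0]
ft_force: [1.3, 0.6, -0.1]
grip_width: 0.299
```

```bash
cat >> h.py <<'E'
from scipy.spatial.transform import Rotation as Ro
def to(x,y,z,yaw=90):
    o=monitor.get_obs(); R=Ro.from_quat(o["ee_rot"]).as_matrix()
    a=np.degrees(np.arctan2(R[1,0],R[0,0])); r=np.radians((a-yaw+180)%360-180)
    print("t",o["clock"],"pos",o["position"].round(4),"yaw",a.round(2),"tilt",np.degrees(np.arccos(-R[2,2])).round(2),"F",o["ft_force"].round(1),"w",round(o["grip_width"],3),"j",o["joint_pos"].round(2))
    print("offset mm",(1000*R.T@(np.array([x,y,z])-o["position"])).round(1),"roll",round(r,3))
E
python3 -c "
from h import *
to(.476,-.023,.15)"
```

```text
t 0.5167 pos [0.3168 0.4526 0.231 ] yaw 128.92 tilt 0.03 F [ 1.3  0.6 -0.1] w 0.299 j [-1.13  0.17  0.1   1.66 -0.02  1.31 -0.35]
offset mm [-470.  -174.9   81.1] roll 0.679
```

>>> send_rows([
  [-36,-13,2],
  [-72,-26,4],
  [-108,-39,6],
  [-144,-52,8],
  [-180,-65,10],
], roll=[0.12,0.24,0.36,0.48,0.6])

```text
clock: 0.93
position: [0.3796, 0.2719, 0.221]
ee_rot: [0.679, 0.734, -0.0, -0.0]
ft_force: [2.0, -0.2, 0.3]
grip_width: -0.001
```

```bash
python3 -c "
from h import *
to(.476,-.023,.15)"
```

```text
t 0.9333 pos [0.3796 0.2719 0.221 ] yaw 94.53 tilt 0.03 F [ 2.  -0.2  0.3] w -0.001 j [-0.98 -0.02  0.26  1.89  0.01  1.28 -0.64]
offset mm [-301.6   72.9   70.9] roll 0.079
```

>>> send_rows([
  [-36,9,5],
  [-72,18,10],
  [-108,27,15],
  [-144,36,20],
  [-180,45,25],
], roll=[0.079,0.079,0.079,0.079,0.079])

```text
clock: 1.35
position: [0.4396, 0.0965, 0.196]
ee_rot: [0.705, 0.709, 0.0, -0.0]
ft_force: [0.0, 0.0, 0.5]
grip_width: 0.002
```

```bash
python3 -c "
from h import *
to(.476,-.023,.125)"
```

```text
t 1.35 pos [0.4396 0.0965 0.196 ] yaw 90.35 tilt 0.02 F [0.  0.  0.5] w 0.002 j [-0.79 -0.06  0.46  1.97  0.03  1.22 -0.33]
offset mm [-119.7   35.7   71. ] roll 0.006
```

>>> send_rows([
  [-32,10,10],
  [-64,20,25],
  [-96,30,45],
  [-119.5,35.5,62],
  [-119.5,35.5,71],
], roll=[0.006,0.006,0.006,0.006,0.006])

```text
clock: 1.77
position: [0.4753, -0.0263, 0.1236]
ee_rot: [0.709, 0.705, -0.001, 0.0]
ft_force: [0.1, 0.1, -0.4]
grip_width: -0.004
```

>>> send_rows([
  [0,0,4],
  [0,0,8],
  [0,0,12],
  [0,0,16],
  [0,0,18],
], roll=[0,0,0,0,0])

```text
clock: 2.18
position: [0.4758, -0.02, 0.1072]
ee_rot: [0.707, 0.708, 0.0, -0.0]
ft_force: [0.3, 0.6, -0.2]
grip_width: 0.003
```

Run:
```python
from h import *
to(.476,-.023,.1)
im,d,p=cam("scene"); f=210/np.tan(np.radians(p["fovy"])/2)
c=cv2.resize(im[140:260,240:400],(800,600),interpolation=cv2.INTER_CUBIC)
cv2.imwrite("pics/press0.png",cv2.convertScaleAbs(c,alpha=1.6))
```

```text
t 2.1833 pos [ 0.4758 -0.02    0.1072] yaw 90.09 tilt 0.03 F [ 0.3  0.6 -0.2] w 0.003 j [-0.64  0.12  0.62  2.02 -0.08  1.02  0.03]
offset mm [-3.   0.2  7.2] roll 0.002
```

View pics/press0.png

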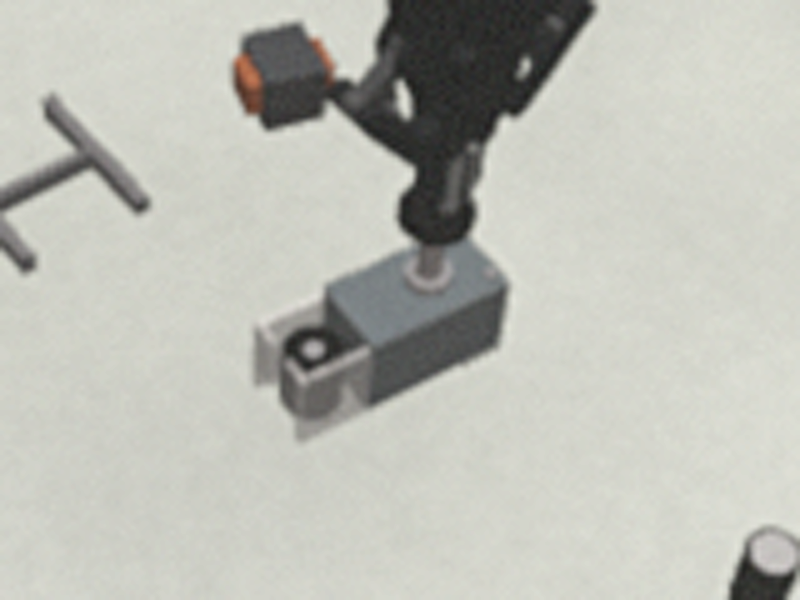

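The shut fingertips sit over the knob at about (437,212) in the crop. Now I'll press slowly.

>>> send_rows([
  [-1,0,3],
  [-2,0,5.5],
  [-2,0,7],
  [-2,0,8.5],
  [-2,0,10],
], roll=[0,0,0,0,0])

```text
clock: 2.65
position: [0.4758, -0.0231, 0.0974]
ee_rot: [0.707, 0.707, 0.0, -0.0]
ft_force: [-2.9, -0.8, 4.7]
grip_width: 0.006
```

>>> send_rows([
  [0,0,1.5],
  [0,0,3],
  [0,0,4.5],
  [0,0,6],
  [0,0,7.5],
], roll=[0,0,0,0,0])

```text
clock: 3.07
position: [0.4758, -0.0231, 0.0899]
ee_rot: [0.707, 0.707, 0.0, -0.0]
ft_force: [-2.7, -0.8, 7.1]
grip_width: 0.002
```

>>> send_rows([
  [0,0,1.5],
  [0,0,3],
  [0,0,4.5],
  [0,0,6],
  [0,0,7.5],
], roll=[0,0,0,0,0])

```text
clock: 3.48
position: [0.4758, -0.0231, 0.0825]
ee_rot: [0.707, 0.707, 0.0, -0.0]
ft_force: [-2.6, -0.3, 6.4]
grip_width: -0.001
```

>>> send_rows([
  [0,0,1.5],
  [0,0,3],
  [0,0,4.5],
  [0,0,6],
  [0,0,6],
], roll=[0,0,0,0,0])

```text
clock: 3.9
position: [0.4758, -0.0231, 0.0764]
ee_rot: [0.707, 0.707, 0.0, -0.0]
ft_force: [-2.7, -0.6, 7.3]
grip_width: -0.002
```

Contact is smooth. I'll go on until the force rises at the bottom stop.

>>> send_rows([
  [0,0,0.7],
  [0,0,1.4],
  [0,0,2],
  [0,0,2.3],
  [0,0,2.3],
], roll=[0,0,0,0,0])

```text
clock: 4.32
position: [0.4759, -0.0231, 0.075]
ee_rot: [0.707, 0.707, 0.0, -0.0]
ft_force: [-7.9, -0.3, 19.9]
grip_width: 0.001
```

The force rose to 20 N at z = 75 mm, so the plunger is at its stop. Now I'll release it.

>>> send_rows([
  [0,0,-3],
  [0,0,-7],
  [0,0,-11],
  [0,0,-15],
  [0,0,-19],
], roll=[0,0,0,0,0])

```text
clock: 4.73
position: [0.4758, -0.023, 0.0933]
ee_rot: [0.707, 0.707, -0.0, 0.0]
ft_force: [-1.2, -2.7, 3.5]
grip_width: -0.0
```

>>> send_rows([
  [0,0,-4],
  [0,0,-8],
  [0,0,-20],
  [0,0,-45],
  [0,0,-75],
], roll=[0,0,0,0,0], jaw=0.18)

```text
clock: 5.15
position: [0.4745, -0.023, 0.1676]
ee_rot: [0.707, 0.707, -0.001, -0.001]
ft_force: [0.6, 0.2, -0.2]
grip_width: 0.178
```

>>> send_rows([
  [38,10,0],
  [76,20,0],
  [100,40,0],
  [105,70,0],
  [105,100,0],
], roll=[0,0,0,0,0])

```text
clock: 5.57
position: [0.5763, 0.086, 0.1678]
ee_rot: [0.705, 0.709, 0.0, -0.001]
ft_force: [-0.0, -0.6, 0.3]
grip_width: 0.184
```

Run:
```python
from h import *
to(.59,.03,.1)
im,d,p=cam("top"); np.savez("pics/top1.npz",im=im,d=d,**p)
c=cv2.convertScaleAbs(cv2.resize(im[190:294,240:374],(134*5,104*5),interpolation=cv2.INTER_CUBIC),alpha=1.8)
for k in range(0,134,10): cv2.putText(c,str(240+k),(k*5,8),0,.3,(0,255,255))
for k in range(0,104,10): cv2.putText(c,str(190+k),(0,k*5+4),0,.3,(0,255,255))
cv2.imwrite("pics/crop1.png",c)
```

```text
t 5.5667 pos [0.5763 0.086  0.1678] yaw 90.33 tilt 0.1 F [-0.  -0.6  0.3] w 0.184 j [-0.69  0.31  0.56  1.69 -0.17  1.2  -0.08]
offset mm [-56.2  13.4  67.7] roll 0.006
```

View pics/crop1.png

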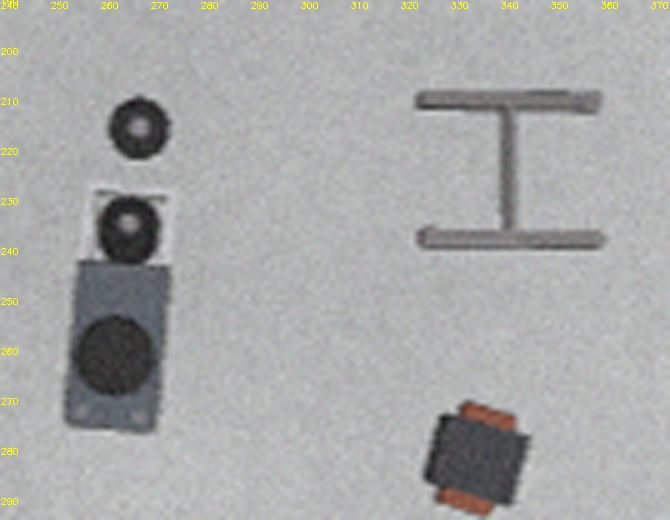

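The foot sits at (267.8, 215.6), just ahead of the mouth. The second and third feet are still in the magazine, and the plunger is back up.

Run:
```python
from h import *
z=np.load("pics/top1.npz"); p={k:z[k] for k in("fovy","cx","cy","R","t")}
q=back(p,267.8,215.6,.012); print(q, back(p,265.6,235,.024), back(p,341.6,224,.012), back(p,323.5,210,.012))
to(q[0],q[1]+.050,.06)
```

```text
[ 0.58945879 -0.03205119  0.012     ] [ 0.54086162 -0.02743594  0.024     ] [ 0.57118922 -0.21329005  0.012     ] [ 0.60521913 -0.16888401  0.012     ]
t 5.6167 pos [0.5805 0.0842 0.1669] yaw 90.23 tilt 0.1 F [-2.3  0.5  0.8] w 0.177 j [-0.68  0.32  0.56  1.68 -0.18  1.2  -0.08]
offset mm [-66.2   8.6 107. ] roll 0.004
```

>>> send_rows([
  [-20,8.5,25],
  [-40,8.5,55],
  [-52,8.5,80],
  [-52,8.5,107],
  [-52,8.5,107],
], roll=[0.004,0.004,0.004,0.004,0.004])

```text
clock: 6.03
position: [0.5809, 0.0289, 0.0561]
ee_rot: [0.709, 0.705, -0.003, -0.002]
ft_force: [-0.9, 0.8, -0.5]
grip_width: 0.18
```

>>> send_rows([
  [0,0,15],
  [0,0,30],
  [0,0,45],
  [0,0,53],
  [0,0,56],
], roll=[0,0,0,0,0])

```text
clock: 6.45
position: [0.584, 0.0308, 0.0048]
ee_rot: [0.708, 0.706, -0.0, -0.0]
ft_force: [-0.1, -0.3, 0.3]
grip_width: 0.183
```

>>> send_rows([
  [0,0,0],
  [0,0,0],
  [0,0,0],
  [0,0,0],
  [0,0,0],
], roll=[0,0,0,0,0])

```text
clock: 6.87
position: [0.5846, 0.0302, 0.0056]
ee_rot: [0.709, 0.706, 0.0, 0.0]
ft_force: [0.1, 0.7, -0.1]
grip_width: 0.181
```

Run:
```python
from h import *
to(.5895,-.0045,.004)
im,d,p=cam("scene"); 
c=cv2.resize(im[150:270,240:400],(800,600),interpolation=cv2.INTER_CUBIC)
cv2.imwrite("pics/push0.png",cv2.convertScaleAbs(c,alpha=1.6))
```

```text
t 6.8667 pos [0.5846 0.0302 0.0056] yaw 89.77 tilt 0.05 F [ 0.1  0.7 -0.1] w 0.181 j [-0.54  0.52  0.51  1.81 -0.32  0.9   0.11]
offset mm [-34.7   5.    1.6] roll -0.004
```

View pics/push0.png

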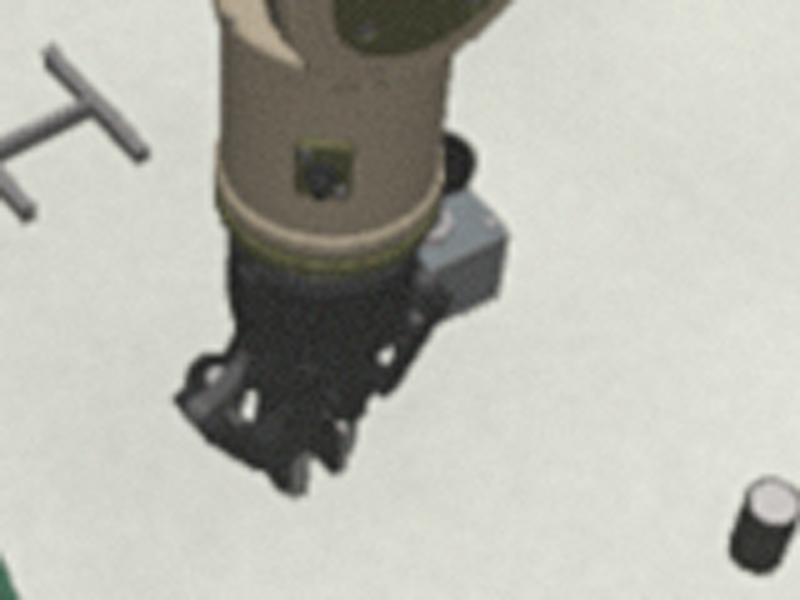

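The linkages flare to about ±42 mm at the magazine's top height. In this orientation they would hit the magazine while passing in front of it. I'll lift, turn about 83°, shut the jaw and push with a finger's back face instead, so the tool is narrow in x.

>>> send_rows([
  [4,0,-20],
  [8,0,-40],
  [12,0,-60],
  [16,0,-60],
  [20,0,-60],
], roll=[-0.12,-0.24,-0.36,-0.48,-0.6], jaw=0)

```text
clock: 7.33
position: [0.5854, 0.0504, 0.0667]
ee_rot: [0.466, 0.885, 0.001, 0.001]
ft_force: [-0.8, 0.8, -0.1]
grip_width: 0.0
```

>>> send_rows([
  [0,0,0],
  [0,0,0],
  [0,0,0],
  [0,0,0],
  [0,0,0],
], roll=[-0.12,-0.24,-0.36,-0.48,-0.6])

```text
clock: 7.75
position: [0.5844, 0.05, 0.0652]
ee_rot: [0.183, 0.983, 0.0, 0.0]
ft_force: [0.6, -0.7, -0.6]
grip_width: -0.003
```

>>> send_rows([
  [0,0,0],
  [0,0,0],
  [0,0,0],
  [0,0,0],
  [0,0,0],
], roll=[-0.12,-0.24,-0.256,-0.256,-0.256])

```text
clock: 8.17
position: [0.5844, 0.05, 0.0651]
ee_rot: [0.061, 0.998, 0.0, 0.0]
ft_force: [0.6, -0.4, 0.8]
grip_width: 0.001
```

Run:
```python
from h import *
F=np.array([.5895,-.032]); T=np.array([.571,-.191]); d=(T-F)/np.linalg.norm(T-F); print(d,np.degrees(np.arctan2(d[1],d[0])))
q=F-d*.055; to(q[0],q[1],.004,173.4)
```

```text
[-0.11557253 -0.99329904] -96.6366488080394
t 8.1667 pos [0.5844 0.05   0.0651] yaw 172.96 tilt 0.01 F [ 0.6 -0.4  0.8] w 0.001 j [-0.38  0.4   0.26  1.76 -0.12  1.    1.38]
offset mm [-14.7 -25.7  61.1] roll -0.008
```

>>> send_rows([
  [-5,-8,0],
  [-10,-16,15],
  [-14.5,-25.5,35],
  [-14.5,-25.5,52],
  [-14.5,-25.5,60],
], roll=[-0.008,-0.008,-0.008,-0.008,-0.008])

```text
clock: 8.58
position: [0.5949, 0.0214, 0.0029]
ee_rot: [0.057, 0.998, -0.001, -0.001]
ft_force: [-0.3, -0.6, 0.3]
grip_width: -0.001
```

>>> send_rows([
  [0,-4,0.5],
  [0,-8,0.5],
  [0,-11,0.5],
  [0,-14,0.5],
  [0,-14,0.5],
], roll=[0,0,0,0,0])

```text
clock: 9.0
position: [0.5947, 0.0082, 0.0055]
ee_rot: [0.056, 0.998, 0.0, 0.001]
ft_force: [0.0, -0.8, 0.1]
grip_width: 0.001
```

Run:
```python
from h import *
F=np.array([.5895,-.032]); T=np.array([.571,-.191]); d=(T-F)/np.linalg.norm(T-F)
q=F-d*.030; to(q[0],q[1],.004,173.4)
im,_,p=cam("wrist"); cv2.imwrite("pics/w0.png",cv2.convertScaleAbs(im,alpha=1.5))
```

```text
t 9.0 pos [0.5947 0.0082 0.0055] yaw 173.59 tilt 0.08 F [ 0.  -0.8  0.1] w 0.001 j [-0.3   0.5   0.25  1.77 -0.15  0.89  1.48]
offset mm [  0.6 -10.6   1.5] roll 0.003
```

View pics/w0.png

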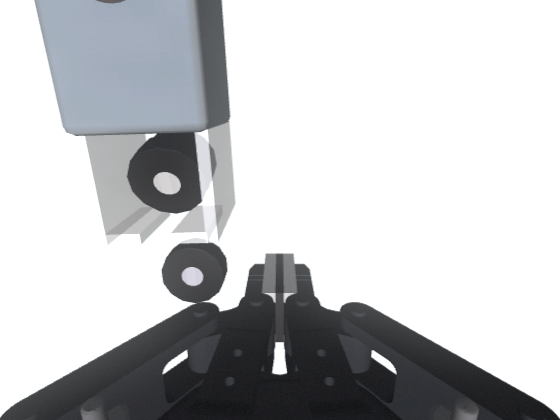

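The wrist view shows the foot at (195,272) straight to the left of the finger tips at (280,270), along tool -y. The magazine is clear of the linkage. I'll push along tool -y.

>>> send_rows([
  [0,-3,0],
  [0,-6,0],
  [0,-9,0.5],
  [0,-13,0.5],
  [0,-17,0.5],
], roll=[0,0,0,0,0])

```text
clock: 9.47
position: [0.5922, -0.0082, 0.004]
ee_rot: [0.055, 0.998, 0.0, -0.0]
ft_force: [0.3, 0.3, -0.2]
grip_width: 0.001
```

>>> send_rows([
  [0,-6,0],
  [0,-12,0],
  [0,-18,0],
  [0,-24,0],
  [0,-30,0],
], roll=[0,0,0,0,0])

```text
clock: 9.88
position: [0.5889, -0.0384, 0.004]
ee_rot: [0.056, 0.998, 0.0, 0.0]
ft_force: [0.4, -1.1, 1.0]
grip_width: 0.003
```

>>> send_rows([
  [0,-6,0],
  [0,-12,0],
  [0,-18,0],
  [0,-23,0],
  [0,-26,0],
], roll=[0,0,0,0,0])

```text
clock: 10.3
position: [0.586, -0.0644, 0.004]
ee_rot: [0.056, 0.998, -0.0, 0.0]
ft_force: [0.7, -0.7, -0.3]
grip_width: 0.0
```

Run:
```python
from h import *
to(.5744,-.1617,.005,173.4)
im,_,p=cam("wrist"); np.savez("pics/w1.npz",im=im,**p); cv2.imwrite("pics/w1.png",cv2.convertScaleAbs(im,alpha=1.5))
```

```text
t 10.3 pos [ 0.586  -0.0644  0.004 ] yaw 173.61 tilt 0.01 F [ 0.7 -0.7 -0.3] w 0.0 j [-0.19  0.49  0.27  1.79 -0.16  0.89  1.62]
offset mm [  0.7 -98.   -1. ] roll 0.004
```

View pics/w1.png

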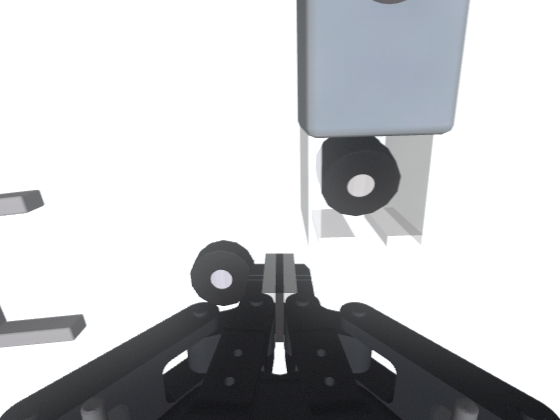

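The wrist view shows the foot in contact at (223,271), moving straight. The holder's wall ends are visible at about (42,197) and (85,328).

Run:
```python
from h import *
z=np.load("pics/w1.npz"); p={k:z[k] for k in("fovy","cx","cy","R","t")}
for n,u,v,h in[("foot",222,271,.012),("lw_in_end",28,203,.012),("lw_out",41,192,.012),("uw_in",78,318,.012),("uw_in_b",80,318,.012)]: print(n,back(p,u,v,h).round(4))
```

```text
foot [ 0.5799 -0.0915  0.012 ]
lw_in_end [ 0.5375 -0.1701  0.012 ]
lw_out [ 0.5334 -0.1628  0.012 ]
uw_in [ 0.5974 -0.1661  0.012 ]
uw_in_b [ 0.5976 -0.1651  0.012 ]
```

>>> send_rows([
  [0,-5,0],
  [0,-11,0],
  [0,-17,0],
  [0,-23,0],
  [0,-29,0],
], roll=[0,0,0,0,0])

```text
clock: 10.77
position: [0.5828, -0.093, 0.004]
ee_rot: [0.055, 0.998, -0.0, 0.0]
ft_force: [0.7, -0.1, 0.1]
grip_width: -0.002
```

>>> send_rows([
  [0,-6,0],
  [0,-12,0],
  [0,-18,0],
  [0,-24,0],
  [0,-30,0],
], roll=[0,0,0,0,0])

```text
clock: 11.18
position: [0.5795, -0.1227, 0.004]
ee_rot: [0.055, 0.998, 0.0, -0.0]
ft_force: [0.2, -0.8, 0.1]
grip_width: -0.002
```

>>> send_rows([
  [0,-6,0],
  [0,-12,0],
  [0,-18,0],
  [0,-24,0],
  [0,-28,0],
], roll=[0,0,0,0,0])

```text
clock: 11.6
position: [0.5763, -0.1509, 0.004]
ee_rot: [0.056, 0.998, -0.0, -0.0]
ft_force: [0.4, -0.6, -0.0]
grip_width: 0.003
```

>>> send_rows([
  [0,-3,0],
  [0,-6,0],
  [0,-7,0],
  [0,-8,0],
  [0,-8,0],
], roll=[0,0,0,0,0])

```text
clock: 12.02
position: [0.5756, -0.1578, 0.004]
ee_rot: [0.055, 0.998, 0.0, -0.0]
ft_force: [-0.4, -0.5, -0.4]
grip_width: -0.001
```

Run:
```python
from h import *
to(.5744,-.1617,.005,173.4)
im,_,p=cam("wrist"); np.savez("pics/w2.npz",im=im,**p); cv2.imwrite("pics/w2.png",cv2.convertScaleAbs(im,alpha=1.5))
```

```text
t 12.0167 pos [ 0.5756 -0.1578  0.004 ] yaw 173.66 tilt 0.01 F [-0.4 -0.5 -0.4] w -0.001 j [-0.04  0.51  0.29  1.77 -0.18  0.89  1.79]
offset mm [ 0.8 -4.  -1. ] roll 0.004
```

View pics/w2.png

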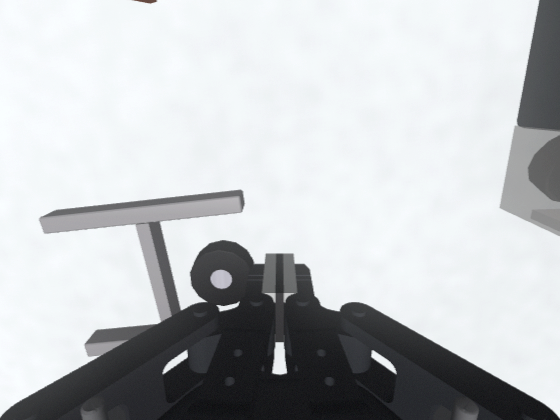

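The foot, at (222,271), is nearly in. The cross wall's near edge is at about (170,268), and the robot-side wall ends at about (243,203).

Run:
```python
from h import *
z=np.load("pics/w2.npz"); p={k:z[k] for k in("fovy","cx","cy","R","t")}
for n,u,v,h in[("foot",222,271,.012),("footleft",191,273,.01),("lw_in_end_top",242,212,.006),("lw_out_top",242,191,.012),("xw_top near edge",169,269,.012),("junction",159,222,.012)]: print(n,back(p,u,v,h).round(4))
```

```text
foot [ 0.5695 -0.1849  0.012 ]
footleft [ 0.5699 -0.2002  0.01  ]
lw_in_end_top [ 0.5437 -0.1723  0.006 ]
lw_out_top [ 0.5323 -0.17    0.012 ]
xw_top near edge [ 0.5657 -0.2093  0.012 ]
junction [ 0.5423 -0.2087  0.012 ]
```

>>> send_rows([
  [0,-1.5,0],
  [0,-3,0],
  [0,-4.5,0],
  [0,-5.5,0],
  [0,-5.5,0],
], roll=[0,0,0,0,0])

```text
clock: 12.48
position: [0.575, -0.1637, 0.004]
ee_rot: [0.056, 0.998, -0.0, 0.0]
ft_force: [-0.0, 0.3, -0.7]
grip_width: -0.002
```

>>> send_rows([
  [0,4,0],
  [0,10,0],
  [0,20,0],
  [0,30,-10],
  [0,36,-35],
], roll=[0,0,0,0,0])

```text
clock: 12.9
position: [0.5771, -0.1244, 0.0368]
ee_rot: [0.054, 0.999, 0.001, -0.003]
ft_force: [0.3, 0.5, -0.0]
grip_width: -0.001
```

>>> send_rows([
  [0,0,-35],
  [0,0,-70],
  [35,0,-90],
  [70,0,-100],
  [105,0,-100],
], roll=[0,0,0,0,0])

```text
clock: 13.32
position: [0.4751, -0.115, 0.142]
ee_rot: [0.055, 0.998, 0.0, 0.002]
ft_force: [-0.0, -0.8, 0.7]
grip_width: 0.001
```

>>> send_rows([
  [25,25,0],
  [50,50,0],
  [60,80,0],
  [60,110,0],
  [60,140,0],
], roll=[0,0,0,0,0])

```text
clock: 13.73
position: [0.4299, 0.0322, 0.1402]
ee_rot: [0.055, 0.998, 0.0, 0.001]
ft_force: [1.7, -0.3, -0.1]
grip_width: -0.001
```

Run:
```python
from h import *
to(.5,0,.2,173.4)
im,_,p=cam("top"); np.savez("pics/top2.npz",im=im,**p)
c=cv2.convertScaleAbs(cv2.resize(im[190:294,240:374],(134*5,104*5),interpolation=cv2.INTER_CUBIC),alpha=1.8)
cv2.imwrite("pics/crop2.png",c)
a=np.load("pics/top0.npz")["im"]; df=cv2.absdiff(cv2.GaussianBlur(a,(5,5),0),cv2.GaussianBlur(im,(5,5),0)).max(2)
n,l,s,_=cv2.connectedComponentsWithStats((df>18).astype(np.uint8)); print(s[1:][s[1:,4]>8])
```

```text
t 13.7333 pos [0.4299 0.0322 0.1402] yaw 173.71 tilt 0.12 F [ 1.7 -0.3 -0.1] w -0.001 j [-0.34 -0.03  0.15  2.07  0.    1.1   1.28]
offset mm [-73.3 -24.2 -59.7] roll 0.005
[[  325   217    14    13   137]
 [  179   248    95   172 12948]
 [  179   272     3     4    11]
 [  206   416    46     4    76]]
```

View pics/crop2.png

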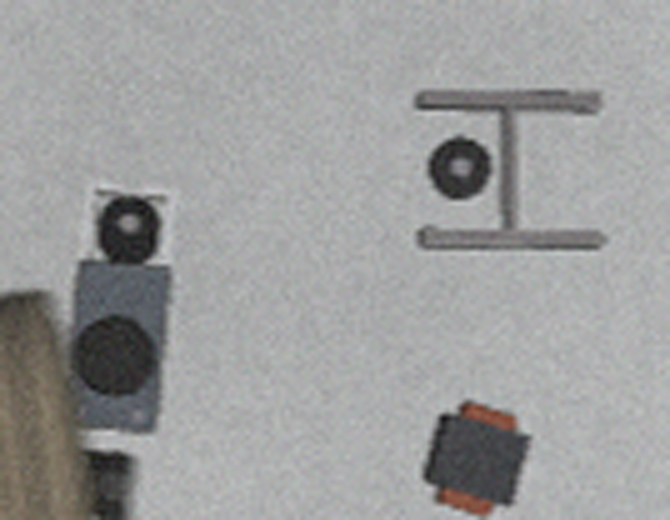

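The foot lies in the near bay. It spans columns 429–491, the bay opening is at about 415, and the cross wall's edge is at about 500, so there is a margin at both ends. The image difference shows no other change apart from the arm. I'll settle the arm and hand in.

>>> send_rows([
  [0,0,-15],
  [0,0,-30],
  [0,0,-40],
  [0,0,-40],
  [0,0,-40],
], roll=[0,0,0,0,0])

```text
clock: 14.2
position: [0.4306, 0.0301, 0.1794]
ee_rot: [0.055, 0.998, 0.0, 0.001]
ft_force: [0.1, -0.4, -0.2]
grip_width: 0.002
```

```bash
python3 -c "
from h import *
to(.5,0,.2,173.4); print(manip.hand_in())"
```

```text
t 14.2 pos [0.4306 0.0301 0.1794] yaw 173.67 tilt 0.08 F [ 0.1 -0.4 -0.2] w 0.002 j [-0.33 -0.07  0.15  2.02  0.01  1.19  1.28]
offset mm [-72.3 -22.3 -20.5] roll 0.005
the job is handed in; nothing more can be done
None
```

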